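# Set up the folding rest and lay a moulding on it for painting

## Task

Get the folding bench rest ready for painting: swing its hinged brace all the way out until it clicks into its end detent and stays there, parallel to the fixed arm. Then pick up the long length of moulding, turn it and lay it gently, flat and square across both arms, centred between them and midway between the back rail and the upturned ends, with its stepped (moulded) long edge facing the upturned ends and its plain square edge facing the back rail. Let go of it, and leave everything else on the bench where it is.

Things in the scene. Friction and masses are not known exactly. Their poses are not given: they have to be found in the camera images.
- rest: Folding rest of aluminium and dark steel, fixed to the bench. Origin: on the bench under the middle of its back rail. +z up; +y along the rail (250 mm long, 30 mm deep, top 98 mm high); -x: where the arms point, roughly to the robot. Fixed arm: 20 mm wide, 12 mm thick, top face 100 mm high, centreline at y = +77.5 mm, ending at x = -162 mm in an upturned end 12 mm thick, 130 mm high.
- brace (a joint): Brace angle, rad. 0: folded, along the rail to +y of the rest; grows counter-clockwise from above; 1.57: end stop, pointing to -x, parallel to the fixed arm. Slight friction (about 0.3 N at its end); stays where left up to 1.1. Then a spring plunger resists (about 5 N at the brace's end); past about 1.42 it drives the brace to 1.57 and holds it (seated: over 1.5); short of 1.32 it springs back.
- brace_end (a point): Centre of the upturned end of the hinged brace: 121 mm from the hinge axis, 109 mm above the bench. The upturned end is 12 mm thick along the brace, 20 mm wide across it, 42 mm high in all (from 88 to 130 mm above the bench). Its axes: x outwards along the brace, z up.
- brace_hinge (a point): Point on the brace's upright hinge axis, at x = -35, y = -77.5 mm of the rest, at the height of the arms' top faces (100 mm). Its axes turn with the brace. The brace is as wide, thick and high as the fixed arm. A small spring plunger sits beside it, to -y, below the arms' top faces.
- rest_mid (a point): Point midway between the two arms (once the brace is out) and about midway between the rail and the upturned ends, at the height of the arms' top faces (100 mm). Axes as those of the rest. The middle of the moulding's underside belongs here.
- moulding: The length of raw wooden moulding, about 0.16 kg, lying flat: 200 mm long along its y, 56 mm wide along its x, 26 mm thick. The same axes as moulding_center; origin at the middle of its underside.
- moulding_center (a point): Centre of the moulding (half-way up its 26 mm, at mid-length and mid-width). y along its 200 mm length, x across its 56 mm width, z up. The edge at +x is plain and square, 26 mm high; the edge at -x is moulded: stepped down to 18 mm high over the last 14 mm. When laid rightly its axes agree with those of the rest.
- moulded_edge (a point): Middle of the moulded (stepped) long edge of the moulding, 28 mm from its centre towards -x, half-way up.
- offcut_center (a point): Centre of a plain rectangular offcut of the same wood, 110 mm long, 56 mm wide, 26 mm thick. Not the moulding: to be left alone.
- tin_mid (a point): Middle of a closed paint tin, 86 mm diameter, 100 mm high. Leave alone.
- jar_mid (a point): Middle of a closed jar, 68 mm diameter, 90 mm high. Leave alone.
- tape_roll_mid (a point): Middle of a roll of masking tape lying flat, 96 mm diameter, 36 mm high. Leave alone.
- sanding_block_mid (a point): Middle of a cork sanding block, 66 x 100 x 30 mm, lying on the bench under or near the arms. Leave alone.
- brush_grip (a point): Middle of the handle of a paint brush, 190 mm long, lying on the bench. Leave alone.

How it is judged:
By the outcome, as a careful person would: the job done as asked, in the order asked, and still so for the second after the job is handed in, with the robot touching nothing.
It also fails if it takes over 56 s, if anything falls off the work surface, if the arm or the gripper's body presses on something with over 40 N, if the wrist force passes 120 N, or if a joint passes its speed limit or range.

## Robot

A 6-joint arm with a two-finger parallel gripper is mounted at the origin on the work surface. World frame = base frame: x ahead of the robot, y to its left, z up, the work surface at z = 0. Lengths are in m, angles in rad, forces in N, time in s.
With the tool pointing down it reaches from about 0.375 to 0.9 m from the base axis. Payload 3.1 kg.
Tool frame: the origin (TCP) lies between the finger pads; the fingertips stand 14 mm ahead of it and the grasp point (between the pads) lies 5 mm behind it (robot.finger_overhang is the distance from the TCP to the fingertips, in m); z points along the fingers, y is the line along which they close (so a half turn about z gives the same grasp; the last joint's range is limited). The gripper opens to 87 mm and grips with 3 to 60 N. Pads are 19 mm wide; open, the fingers measure 117 mm over their backs; the gripper's body (75 mm by 190 mm) begins 51 mm behind the grasp point.
Start: joints at [1.155, 0.527, 1.433, -0, 1.181, -0.178], TCP at [0.147, 0.608, 0.237] pointing down, gripper open.
Joint ranges: [-3.08, 3.08], [-0.75, 2.2], [0.22, 2.44], [-1.43, 4.57], [0, 2.65], [-2.85, 2.85]. Speed limits (rad/s): [2.79, 2.79, 3.14, 3.14, 3.14, 3.14].

## Interface

Orientations are given as a unit quaternion [x, y, z, w].
In Python, from rig import monitor, cams, workorder, robot gives the robot as it stands.
- The arm moves only by the tool send_rows, never from a script. Its argument "moves" is one flat list of numbers, 7 for each row, row after row: the opening, from 0 (shut) to 1 (fully open), then the shift along the world's x, y, z in cm, then the turn, a rotation vector about the world's x, y, z in rad. A call has 1 to 5 rows; each row is the pose to reach, as a shift and turn from the pose commanded when the call began; what a row does not reach only later rows make up. A row lasts 1/12 s, in which the tool goes at most 41.7 mm and 7.16 degrees, less where a joint would pass 70% of its speed; a pose out of reach is approached as far as the arm can. A call with a gripper value outside its range is refused whole. The fingers move at their own pace and stop on an object; "grip_force" is the grip in N (left out, the last holds). Time passes only in rows, so rows that repeat a pose let the fingers close. It gives the time, the measured TCP pose, the force, the opening and the grip force at its end, in the units of the state.
- monitor.get_obs(): the state, without advancing time (a new reading comes with each control period).
- cams.camera(name): name is "scene" or "top" or "wrist"; returns a dict with "pixels" (384x512x3 uint8, blue, green, red), "range_z" (384x512 float32, m along the optical axis (not along the pixel's ray), 0 where there is no reading), "fovy" (degrees; the focal length in pixels is half the picture's height over the tangent of half this angle, whatever the lens; pixels are square), "cx", "cy" (the principal point, pixels), "rvec" (rotation vector, rad) and "tvec" (3), from world to camera coordinates, as OpenCV has them; the wrist camera has in their place "hand_eye" (4x4, takes a point from camera to tool coordinates, whose origin is the TCP and whose axes are the flange's). Camera axes: x right, y down, z forward; pixel columns grow to the right and rows downward; lengths in m; the calibration is good to about 2 mm. A picture is of the moment at which its call begins: read the wrist's pose just before it.
- workorder.hand_in(): hands the job in; it is judged then, once.
The state is a dict: "time": time; "q": joint angles; "joint_velocities": joint speeds; "joint_torque": joint torques, N m; "position": TCP position; "tool_rot": TCP orientation; "ft_force": force on the tool from outside, world axes, zero at the start; "moment": the same for the moment, N m; "grip_width": finger opening in m; "grip_force": force on a finger pad.
Only numpy, scipy, OpenCV 4.12 (cv2) and the standard library are available. Lean on these libraries where they do the work, as an engineer would, in place of code of your own. Each camera call takes 0.05 s, during which the arm holds its last target. There are 200 camera calls.

## Working session

There is one attempt and no reset: what is moved stays moved. The work goes in short steps, Python scripts to look and compute and a tool call to move; the robot and the scene stay as the last step left them, time stands still between calls to the robot, and variables do not carry over. Pictures are saved under pics/ and viewed, at most 11 in all, crops included, and the job is handed in when it is done.

Besides the shell and the picture viewer there is one more tool, called after "Call:" by a JSON object that holds its "name" and its "arguments", one argument or row to a line. send_rows: Moves the arm, as the interface text tells. Its arguments: {"type":"object","properties":{"moves":{"type":"array","items":{"type":"number"}},"grip_force":{"type":"number"}},"required":["moves"]}

```bash
mkdir -p pics; ls
cat > h.py <<'E'
import numpy as np, cv2
from scipy.spatial.transform import Rotation as R
from rig import monitor, cams, workorder, robot
def cam(name):
    o=monitor.get_obs(); c=cams.camera(name)
    h,w=c['range_z'].shape; f=h/2/np.tan(np.radians(c['fovy'])/2)
    if 'rvec' in c:
        Rm=R.from_rotvec(np.ravel(c['rvec'])).as_matrix(); t=np.ravel(c['tvec']); M=np.eye(4); M[:3,:3]=Rm.T; M[:3,3]=-Rm.T@t
    else:
        T=np.eye(4); T[:3,:3]=R.from_quat(o['tool_rot']).as_matrix(); T[:3,3]=o['position']; M=T@np.array(c['hand_eye'])
    z=c['range_z']; v,u=np.mgrid[:h,:w]
    P=np.stack([(u-c['cx'])*z/f,(v-c['cy'])*z/f,z],-1)@M[:3,:3].T+M[:3,3]
    P[z==0]=np.nan
    return c['pixels'],P,M,f,c
E
python3 - <<'E'
from h import *
for n in ['top','scene']:
    im,P,M,f,c=cam(n); cv2.imwrite(f'pics/{n}0.png',im); np.save(f'pics/{n}0.npy',P); print(n,M[:3,3],f,c['cx'],c['cy'], np.isfinite(P).mean())
print(monitor.get_obs())
E
```

```text
pics
top [ 0.29949326 -0.00227091  1.24834022] 395.0897251181913 254.12932333411456 196.875198181849 0.9959665934244791
scene [ 1.07857441 -0.41474321  0.97810361] 376.41832668957363 249.22050659005268 189.44347246270934 0.9962310791015625
{'time': 0.1, 'q': array([ 1.15548401e+00,  5.28352964e-01,  1.43376032e+00, -2.26370456e-05,
        1.18137794e+00, -1.78483853e-01]), 'joint_velocities': array([ 0.00133564, -0.00310047, -0.00328561, -0.00103293, -0.00056393,
        0.00146379]), 'joint_torque': array([-5.88732819e-04, -4.40985203e+01, -1.77151072e+01,  6.34984835e-02,
        5.33855672e-02, -3.00545150e-05]), 'position': array([0.14635176, 0.60698658, 0.23568629]), 'tool_rot': array([ 1.18133364e-01,  9.92997285e-01, -9.10818445e-04, -2.67710569e-04]), 'ft_force': array([ 0.24242837, -0.26593084, -0.28873976]), 'moment': array([-0.01924393,  0.03619762, -0.00645291]), 'grip_force': 0.0, 'grip_width': 0.08696757895285433}
```

View pics/top0.png

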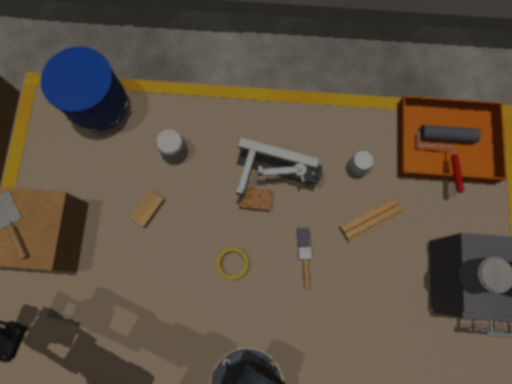

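View pics/scene0.png

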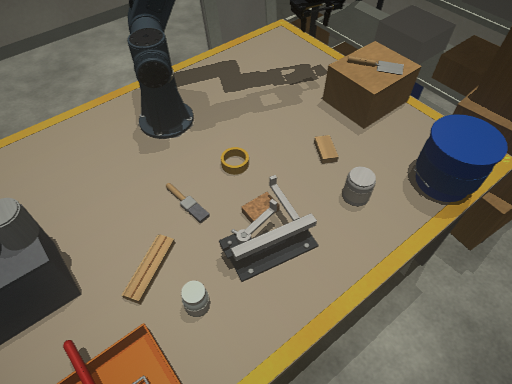

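The top view shows the rail from (240,143) to (317,162), the fixed arm going down to (240,192), the brace lying from its hinge near (300,172) to (262,172), and the moulding at (371,219). In the scene view the moulding is at (150,268) and the brace end near (273,204).

Run:
```python
from h import *
P={n:np.load(f'pics/{n}0.npy') for n in ['top','scene']}
def rect(m,Pn):
    p=Pn[m]; r=cv2.minAreaRect((p[:,:2]*1000).astype(np.float32)); return len(p),np.round(r[0],1),np.round(r[1],1),round(r[2],1),np.round(np.percentile(p[:,2],[5,50,95])*1000,1)
u0={'top':(325,185,420,255),'scene':(110,225,185,310)}
for n in P:
    Q=P[n]; m=np.zeros(Q.shape[:2],bool); a=u0[n]; m[a[1]:a[3],a[0]:a[2]]=1
    print(n,'moulding',rect(m&(Q[...,2]>.012)&(Q[...,2]<.04),Q))
    print('bench',np.nanmedian(Q[m][:,2]))
a=(225,125,335,215); Q=P['top']; m=np.zeros(Q.shape[:2],bool); m[a[1]:a[3],a[0]:a[2]]=1
print('top>.08',rect(m&(Q[...,2]>.08),Q)); c=rect
Q2=P['scene']; m2=np.zeros(Q2.shape[:2],bool); m2[170:290,205:325]=1
# height maps: combined, world grid 2mm
for n,QQ,mm in [('top',Q,m),('scene',Q2,m2)]:
    p=QQ[mm&(QQ[...,2]>.03)]
    g=np.zeros((300,300),np.uint8)
    i=((p[:,0]-.33)*1000).astype(int); j=((p[:,1]+.22)*1000).astype(int)
    ok=(i>=0)&(i<300)&(j>=0)&(j<300)
    o=np.argsort(p[ok][:,2])
    g[299-i[ok][o],299-j[ok][o]]=(p[ok][o][:,2]*1700).clip(0,255)
    cv2.imwrite(f'pics/h_{n}.png',g)
    print(n,p.min(0),p.max(0))
a=cv2.imread('pics/h_top.png',0);b=cv2.imread('pics/h_scene.png',0)
k=np.ones((3,3))
cv2.imwrite('pics/hm.png',cv2.applyColorMap(np.hstack([cv2.resize(cv2.dilate(x,k),(400,400),interpolation=0) for x in (a,b)]),cv2.COLORMAP_JET))
im=cv2.imread('pics/top0.png'); s=cv2.imread('pics/scene0.png')
x=cv2.resize(im[120:260,225:425],(800,560),interpolation=cv2.INTER_CUBIC); cv2.imwrite('pics/crop.png',x)
```

```text
top moulding (1135, array([ 521.5, -356.2]), array([ 56. , 200.3]), 31.8, array([17.1, 25.5, 29.8]))
bench 0.0006354827510783867
scene moulding (1391, array([ 571.1, -323.7]), array([176.4, 200.7]), 32.3, array([16.3, 26. , 29.2]))
bench 0.0012318789976926148
top>.08 (1878, array([645.8, -55. ]), array([184.1, 257.7]), 1.9, array([ 82.7,  98.1, 104.1]))
top [ 0.52714358 -0.18422406  0.03000457] [0.73395007 0.07619677 0.13461072]
scene [ 0.52628429 -0.27624911  0.03000051] [0.73440944 0.07762405 0.13385128]
```

View pics/hm.png

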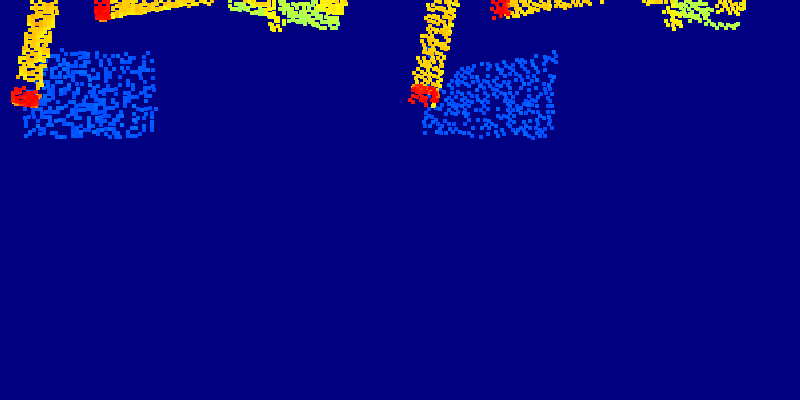

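View pics/crop.png

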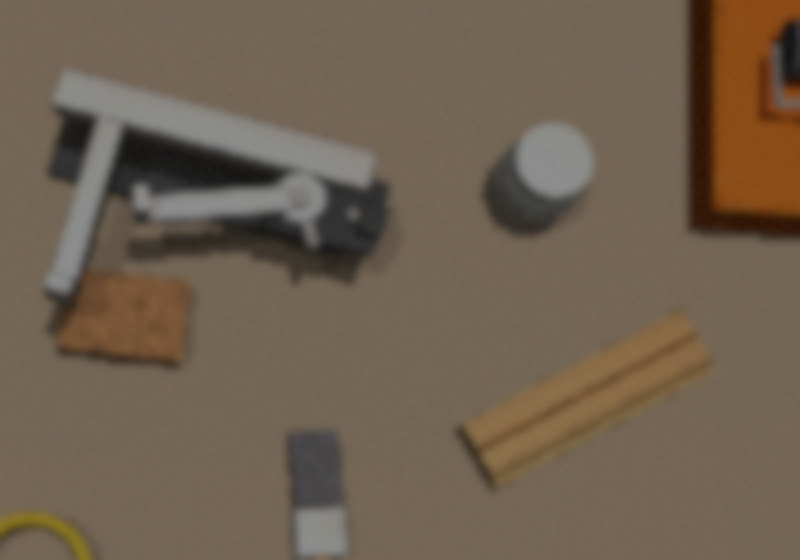

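The height maps (window cut off at the top) show the fixed arm's red upturned end at (25,97) and the brace end at (102,8). The crop shows the hinge at (300,195), the brace end at (142,197) and the moulding with its step line, one strip brighter. Now I'll fit these numerically.

Run:
```python
from h import *
for n,a in [('top',(225,125,335,215)),('scene',(205,170,325,290))]:
    Q=np.load(f'pics/{n}0.npy'); p=Q[a[1]:a[3],a[0]:a[2]].reshape(-1,3); p=p[np.isfinite(p[:,0])]
    psi=-.25; o=np.array([.70,-.055])
    for it in range(8):
        c,s=np.cos(psi),np.sin(psi); L=(p[:,:2]-o)@np.array([[c,-s],[s,c]])
        m=(abs(L[:,0])<(.03 if it<3 else .019))&(abs(L[:,1])<.135)&(p[:,2]>.092)&(p[:,2]<.106)
        if it<3: m&=L[:,0]>-.02
        r=cv2.minAreaRect((p[m,:2]*1000).astype(np.float32)); b=cv2.boxPoints(r)
        e=[b[1]-b[0],b[2]-b[1]]; d=max(e,key=np.linalg.norm); d=d*np.sign(d[1]); psi=np.arctan2(-d[0],d[1]); o=np.array(r[0])/1000
    c,s=np.cos(psi),np.sin(psi); L=(p[:,:2]-o)@np.array([[c,-s],[s,c]])
    print(n,'rest',o,psi,np.round(r[1],1),np.median(p[m,2]))
    def rep(name,m): print('  ',name,m.sum(),'world',p[m].mean(0).round(4),'local min/max',(L[m].min(0)*1000).round(1),(L[m].max(0)*1000).round(1),'z',np.percentile(p[m,2],[5,95]).round(3))
    rep('fix end',(p[:,2]>.122)&(L[:,0]<-.12)); 
    q=(p[:,2]>.122)&(L[:,0]>-.12)&(L[:,0]<-.02); rep('brace end',q)
    rep('fixarm',(p[:,2]>.09)&(p[:,2]<.108)&(L[:,0]<-.04)&(L[:,0]>-.14)&(L[:,1]>.05))
    h=np.array([-.035,-.0775]); v=L[q].mean(0)-h; print('  hinge world',o+np.array([[c,-s],[s,c]])@h,'brace',np.linalg.norm(v),'ang',np.arctan2(v[1],v[0])-np.pi/2)
    rep('sand',(p[:,2]>.02)&(p[:,2]<.04)&(L[:,0]<-.09))
    m_=np.array([-.035-.0605-.0,0]); print('  rest_mid~',o+np.array([[c,-s],[s,c]])@np.array([-.0855,0]))
Q=np.load('pics/top0.npy')[185:255,325:420].reshape(-1,3); p=Q[(Q[:,2]>.012)&(Q[:,2]<.04)]
r=cv2.minAreaRect((p[:,:2]*1000).astype(np.float32)); b=cv2.boxPoints(r); d=max([b[1]-b[0],b[2]-b[1]],key=np.linalg.norm); d*=np.sign(d[1]); phi=np.arctan2(-d[0],d[1])
t=(p[:,:2]-np.array(r[0])/1000)@[np.cos(phi),np.sin(phi)]
print('moulding',r[0],'yaw mod pi',phi)
for k in np.arange(-28,28,4): print(k,np.median(p[(t*1000>=k)&(t*1000<k+4),2]).round(4),end=' ')
```

```text
top rest [ 0.69024054 -0.05174733] -0.20579055 [261.1  37.7] 0.09799835700502324
   fix end 30 world [0.5569 0.0614 0.1291] local min/max [-158.8   74.1] [-146.8   93.5] z [0.125 0.132]
   brace end 28 world [0.6253 0.004  0.1301] local min/max [-84.1  34.6] [-64.5  48.1] z [0.128 0.133]
   fixarm 219 world [0.6188 0.0482 0.1001] local min/max [-139.9   73.5] [-40.3  93.5] z [0.096 0.104]
  hinge world [ 0.64014261 -0.12046012] brace 0.12530950917233663 ang 0.32491651832566903
   sand 630 world [0.5579 0.0107 0.03  ] local min/max [-180.9  -16.4] [-101.8   85. ] z [0.026 0.034]
  rest_mid~ [ 0.60654461 -0.03427617]
scene rest [ 0.69198163 -0.04977402] -0.21833055 [260.   37.8] 0.09831435305687652
   fix end 31 world [0.5594 0.0619 0.1289] local min/max [-161.6   70.8] [-147.6   89.7] z [0.125 0.132]
   brace end 33 world [0.6276 0.0046 0.1287] local min/max [-86.5  32.5] [-65.2  45.6] z [0.123 0.133]
   fixarm 222 world [0.6228 0.0476 0.0995] local min/max [-139.9   70.3] [-41.1  92.6] z [0.094 0.103]
  hinge world [ 0.64102601 -0.1178532 ] brace 0.12323530313130417 ang 0.3274796300805942
   sand 497 world [0.5524 0.0087 0.03  ] local min/max [-328.4 -120.2] [-101.2   87.3] z [0.025 0.033]
  rest_mid~ [ 0.60851136 -0.03125471]
moulding (521.46240234375, -356.159423828125) yaw mod pi 0.55515593
-28 0.0178 -24 0.0197 -20 0.0251 -16 0.0259 -12 0.026 -8 0.0264 -4 0.0256 0 0.0271 4 0.0266 8 0.0258 12 0.0266 16 0.0255 20 0.0257 24 0.0259
```

Call:
{"name": "send_rows", "arguments": {
  "moves": [1,3,-2,2,0,0,-0.12,1,5,-5,4,0,0,-0.24,1,7.5,-8,6,0,0,-0.36,1,10,-11,8,0,0,-0.48,1,12.5,-14,9,0,0,-0.6]
}}

```text
time: 0.52
position: [0.2706, 0.4691, 0.3274]
tool_rot: [0.408, 0.913, 0.001, 0.0]
ft_force: [1.0, 0.6, -0.2]
grip_width: 0.0872
grip_force: 0.0
```

Call:
{"name": "send_rows", "arguments": {
  "moves": [1,2.6,-3.1,0.5,0,0,-0.12,1,5.2,-6.2,1,0,0,-0.24,1,7.8,-9.3,1,0,0,-0.36,1,10.4,-12.4,1,0,0,-0.48,1,13,-15.5,1,0,0,-0.6]
}}

```text
time: 0.93
position: [0.4004, 0.313, 0.3357]
tool_rot: [0.66, 0.751, -0.0, -0.0]
ft_force: [0.0, 0.7, 0.3]
grip_width: 0.0872
grip_force: 0.0
```

Call:
{"name": "send_rows", "arguments": {
  "moves": [1,2.5,-3.1,0,0,0,-0.02,1,5,-6.2,0,0,0,-0.02,1,7.5,-9.3,0,0,0,-0.02,1,10,-12.4,0,0,0,-0.02,1,12.5,-15.5,0,0,0,-0.02]
}}

```text
time: 1.35
position: [0.5253, 0.1579, 0.3354]
tool_rot: [0.666, 0.746, -0.0, -0.0]
ft_force: [0.6, 0.7, -0.9]
grip_width: 0.0868
grip_force: 0.0
```

Call:
{"name": "send_rows", "arguments": {
  "moves": [1,1.2,-3.7,0,0,0,0,1,2.4,-7.4,0,0,0,0,1,3.6,-11.1,0,0,0,0,1,4.5,-14.8,0,0,0,0,1,5,-18,0,0,0,0]
}}

```text
time: 1.77
position: [0.5753, -0.0229, 0.3351]
tool_rot: [0.666, 0.746, -0.0, -0.0]
ft_force: [0.8, 0.4, -0.6]
grip_width: 0.087
grip_force: 0.0
```

Run:
```python
from h import *
im,P,M,f,c=cam('wrist'); cv2.imwrite('pics/w1.png',im); np.save('pics/w1.npy',P); print(M[:3,3],f,c['hand_eye'],monitor.get_obs()['position'])
```

```text
[0.56483725 0.0578655  0.48317859] 304.6600808219444 [[ 1.55962365e-04 -9.57320325e-01 -2.89029015e-01  8.14149170e-02]
 [ 9.99999921e-01  4.35304173e-05  3.95426735e-04 -1.39752176e-03]
 [-3.65968496e-04 -2.89029053e-01  9.57320256e-01 -1.48081769e-01]
 [ 0.00000000e+00  0.00000000e+00  0.00000000e+00  1.00000000e+00]] [ 0.57648328 -0.02876173  0.3350402 ]
```

View pics/w1.png

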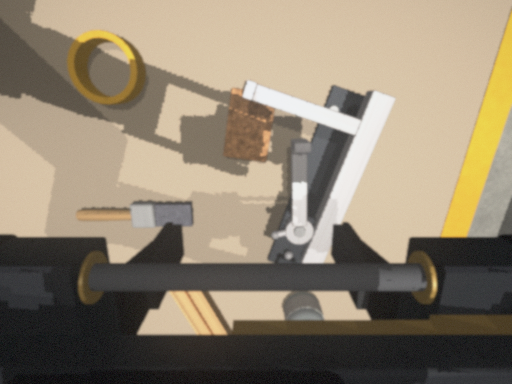

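The wrist view shows the brace from the hinge boss (300,232) to its upturned end (302,147), the fixed arm's end at (250,92) and the rail from (385,95) to (315,260).

```bash
cat > fit.py <<'E'
from h import *
from scipy.optimize import minimize
def load(n,P):
    a={'top':(225,125,335,215),'scene':(205,170,325,290),'wrist':(180,60,420,235)}[n]
    p=P[a[1]:a[3],a[0]:a[2]].reshape(-1,3); return p[np.isfinite(p[:,0])]
def box(L,x0,x1,y0,y1): # signed distance outside rect
    d=np.maximum(np.maximum(x0-L[:,0],L[:,0]-x1),np.maximum(y0-L[:,1],L[:,1]-y1)); return d
def loc(p,x,y,psi):
    c,s=np.cos(psi),np.sin(psi); return (p[:,:2]-[x,y])@np.array([[c,-s],[s,c]])
def fit(p,x0=(.695,-.05,-.22,.32)):
    t=p[(p[:,2]>.092)&(p[:,2]<.135)]
    def cost(v):
        L=loc(t,*v[:3]); b=v[3]; h=L-[-.035,-.0775]
        B=np.c_[h@[-np.sin(b),np.cos(b)],h@[np.cos(b),np.sin(b)]] # along, across
        rail=box(L,-.015,.015,-.125,.125); fa=box(L,-.162,-.015,.0675,.0875); br=box(B,0,.127,-.010,.010); bo=np.hypot(*h.T)-.016
        d=np.clip(np.min([rail,fa,br,bo],0),0,.008)
        s=lambda u:1/(1+np.exp(u/.0015))
        return np.sum(d)/.008*1.0 - 0.0 + 0
    # containment plus centring by slightly shrunken boxes (soft): penalise distance to medial parts
    def cost2(v):
        L=loc(t,*v[:3]); b=v[3]; h=L-[-.035,-.0775]
        B=np.c_[h@[-np.sin(b),np.cos(b)],h@[np.cos(b),np.sin(b)]]
        D=np.min([box(L,-.015,.015,-.125,.125),box(L,-.162,-.015,.0675,.0875),box(B,0,.127,-.010,.010),np.hypot(*h.T)-.016],0)
        return np.sum(np.minimum(np.maximum(D+.002,0),.01)**2)*1e6/len(t)
    best=None
    for dx in (-.005,0,.005):
        for dp in (-.04,0,.04):
            r=minimize(cost2,np.array(x0)+[dx,0,dp,0],method='Nelder-Mead',options=dict(maxiter=800,initial_simplex=None))
            if best is None or r.fun<best.fun: best=r
    return best.x,best.fun
E
python3 - <<'E'
from fit import *
im,P,*_=cam('wrist'); np.save('pics/w1.npy',P)
w=load('wrist',P); print('wrist',*fit(w))
for n in('top','scene'): print(n,*fit(load(n,np.load(f'pics/{n}0.npy'))))
z=w[(w[:,2]>.122)]; 
from collections import Counter
k=cv2.kmeans(z[:,:2].astype(np.float32),2,None,(3,50,1e-6),5,cv2.KMEANS_PP_CENTERS); print(len(z),k[2],z[:,2].max())
# hinge
x=fit(w)[0]; c,s=np.cos(x[2]),np.sin(x[2]); print('hinge',x[:2]+np.array([[c,-s],[s,c]])@[-.035,-.0775])
print(monitor.get_obs()['position'])
E
```

```text
wrist [ 0.69172043 -0.04261438 -0.20717603  0.35294096] 1.387003307223783
top [ 0.69378814 -0.04681663 -0.20578483  0.35593557] 5.86739159324755
scene [ 0.69524752 -0.0459828  -0.20688707  0.35066013] 5.914039897670556
665 [[ 0.6224621  -0.00295158]
 [ 0.55274695  0.05333421]] 0.3382000223101532
hinge [ 0.64152735 -0.11125769]
[ 0.5756361  -0.02531309  0.33496571]
```

Three views agree within 3 mm: the rest is at (0.6935,-0.0455), yaw -0.2065, the brace is at 0.353 rad, and the brace end is at (0.626,0.005). Next I'll cage the upturned end between the fingers.

Call:
{"name": "send_rows", "arguments": {
  "moves": [0.6,1.7,1.0,-3,0,0,0.03,0.6,3.4,2.0,-6,0,0,0.03,0.6,5,2.8,-9,0,0,0.03,0.6,5,2.8,-12.5,0,0,0.03,0.6,5,2.8,-16,0,0,0.03]
}}

```text
time: 2.28
position: [0.6253, 0.0094, 0.1743]
tool_rot: [0.654, 0.757, 0.0, 0.0]
ft_force: [0.0, -0.7, -0.4]
grip_width: 0.0618
grip_force: 0.0
```

Call:
{"name": "send_rows", "arguments": {
  "moves": [0.6,0,0,-2,0,0,0,0.6,0,0,-4,0,0,0,0.6,0,0,-6,0,0,0,0.45,0,0,-6.3,0,0,0,0.45,0,0,-6.3,0,0,0]
}}

```text
time: 2.7
position: [0.6232, 0.0088, 0.1111]
tool_rot: [0.654, 0.756, -0.001, -0.002]
ft_force: [0.0, -0.4, 0.1]
grip_width: 0.0455
grip_force: 0.0
```

Run:
```python
from fit import *
im,P,*_=cam('wrist'); cv2.imwrite('pics/w2.png',im)
o=monitor.get_obs();print(o['position'],o['tool_rot'],o['ft_force'],o['grip_width'])
# planned waypoints (TCP xy and tool yaw) for r=118
H=np.array([.6434,-.1142]);
for a in np.arange(.353,1.6,.1): 
    t=-.2065+np.pi/2+a; print(round(a,3),(100*(H+.118*np.array([np.cos(t),np.sin(t)]))).round(1))
```

```text
[0.62443407 0.00846768 0.11257645] [ 6.54180989e-01  7.56337798e-01 -2.25800730e-04 -5.63932972e-04] [0.00966216 0.3442438  0.78765719] 0.0429454397427401
0.353 [62.6  0.3]
0.453 [61.5  0. ]
0.553 [60.3 -0.3]
0.653 [59.2 -0.8]
0.753 [58.2 -1.3]
0.853 [57.2 -2. ]
0.953 [56.3 -2.8]
1.053 [55.5 -3.6]
1.153 [54.8 -4.5]
1.253 [54.1 -5.5]
1.353 [53.6 -6.6]
1.453 [53.2 -7.7]
1.553 [52.8 -8.8]
```

View pics/w2.png

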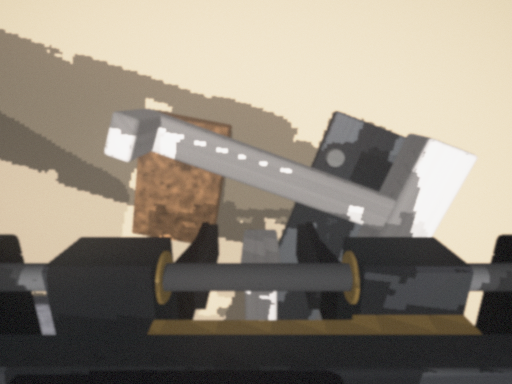

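The brace end sits between the fingers at (258,250). I'll narrow the cage and swing along the arc.

Call:
{"name": "send_rows", "arguments": {
  "moves": [0.33,0,0,0,0,0,0,0.33,-1.1,-0.3,0,0,0,0.1,0.33,-2.3,-0.7,0,0,0,0.2,0.33,-3.4,-1.1,0,0,0,0.3,0.33,-4.5,-1.7,0,0,0,0.4]
}}

```text
time: 3.17
position: [0.5809, -0.0091, 0.1148]
tool_rot: [0.489, 0.872, 0.001, 0.002]
ft_force: [1.2, 0.1, -0.3]
grip_width: 0.0292
grip_force: 0.4
```

Call:
{"name": "send_rows", "arguments": {
  "moves": [0.33,-1.0,-0.7,0,0,0,0.1,0.33,-2.0,-1.5,0,0,0,0.2,0.33,-2.8,-2.3,0,0,0,0.3,0.33,-3.5,-3.2,0,0,0,0.4,0.33,-3.5,-3.2,0,0,0,0.4]
}}

```text
time: 3.58
position: [0.5446, -0.0424, 0.1145]
tool_rot: [0.308, 0.951, -0.0, 0.001]
ft_force: [-0.7, 0.5, -0.4]
grip_width: 0.0289
grip_force: 0.0
```

Call:
{"name": "send_rows", "arguments": {
  "moves": [0.33,-0.7,-1.1,0,0,0,0.1,0.33,-1.2,-2.2,0,0,0,0.2,0.33,-1.7,-3.3,0,0,0,0.3,0.33,-2.0,-4.4,0,0,0,0.4,0.33,-2.0,-4.4,0,0,0,0.4]
}}

```text
time: 4.0
position: [0.526, -0.0868, 0.114]
tool_rot: [0.114, 0.993, -0.001, 0.002]
ft_force: [0.8, -0.7, 0.2]
grip_width: 0.0289
grip_force: 0.0
```

Run:
```python
from fit import *
im,P,*_=cam('top'); cv2.imwrite('pics/t2.png',cv2.resize(im[120:260,225:425],(800,560),interpolation=cv2.INTER_CUBIC))
o=monitor.get_obs();print(o['position'],o['tool_rot'],o['ft_force'],o['grip_width'],o['grip_force'])
```

```text
[ 0.52592389 -0.08590945  0.11387029] [ 1.15953810e-01  9.93253545e-01 -2.43786464e-04  1.43148407e-03] [0.24687213 1.24808506 0.570206  ] 0.028628466290261022 0.0
```

View pics/t2.png

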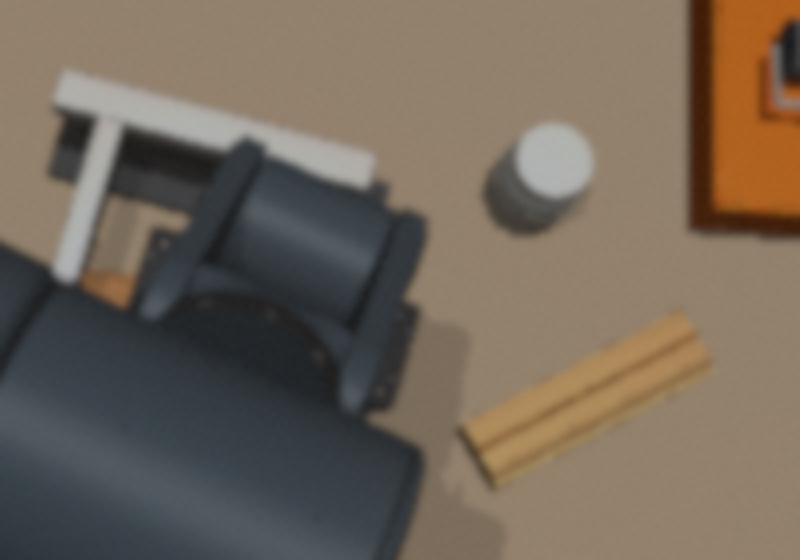

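The arm hides the brace here, but no force is left on the tool. I'll lift and look.

Call:
{"name": "send_rows", "arguments": {
  "moves": [0.45,0,0,0,0,0,0,0.45,0,0,2.5,0,0,0,0.45,0,0,6,0,0,0,0.45,0,0,10,0,0,0,0.45,0,0,14,0,0,0]
}}

```text
time: 4.47
position: [0.5244, -0.0841, 0.2541]
tool_rot: [0.114, 0.993, 0.0, -0.001]
ft_force: [-0.2, -0.2, -0.7]
grip_width: 0.0387
grip_force: 0.0
```

Call:
{"name": "send_rows", "arguments": {
  "moves": [1,0,-1.5,3,0,0,-0.12,1,0,-4,5,0,0,-0.24,1,0,-7,5,0,0,-0.36,1,0,-10,5,0,0,-0.48,1,0,-12,5,0,0,-0.6]
}}

```text
time: 4.88
position: [0.5255, -0.2068, 0.304]
tool_rot: [0.406, 0.914, -0.001, 0.002]
ft_force: [1.0, -0.4, 0.4]
grip_width: 0.0649
grip_force: 0.0
```

Run:
```python
from fit import *
for k in range(2): im,P,*_=cam('scene')
p=load('scene',P); print(fit(p,(.694,-.046,-.2065,1.55)),fit(p,(.694,-.046,-.2065,1.2)))
w,Pw,*_=cam('wrist'); np.save('pics/w3.npy',Pw)
cv2.imwrite('pics/w3.png',np.hstack([cv2.resize(im[160:300,190:350],(400,350)),cv2.resize(w,(400,300))[:, :].__class__(np.vstack([cv2.resize(w,(400,300)),np.zeros((50,400,3),np.uint8)]).shape,np.uint8,np.vstack([cv2.resize(w,(400,300)),np.zeros((50,400,3),np.uint8)]).tobytes())]))
print(monitor.get_obs()['position'])
```

```text
(array([ 0.69559991, -0.04566704, -0.20240931,  1.5648633 ]), np.float64(6.277270553102794)) (array([ 0.6955987 , -0.04566658, -0.20241491,  1.56488399]), np.float64(6.27727056772767))
[ 0.52498583 -0.20559418  0.30280475]
```

View pics/w3.png

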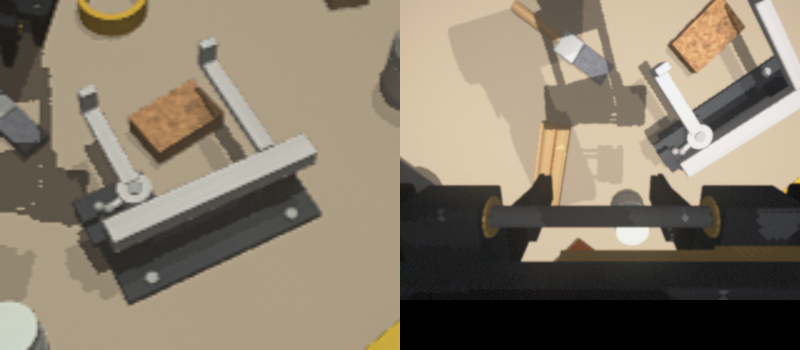

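The brace fits at 1.565 rad, so it is seated, and it is visibly parallel to the fixed arm in both crops. Next I'll stand off and look closely at the moulding.

Call:
{"name": "send_rows", "arguments": {
  "moves": [1,0.7,-4,0,0,0,-0.1,1,1.4,-8,0,0,0,-0.19,1,2.1,-12,0,0,0,-0.19,1,2.8,-16,0,0,0,-0.19,1,3.5,-20,0,0,0,-0.19]
}}

```text
time: 5.45
position: [0.5608, -0.4044, 0.3028]
tool_rot: [0.486, 0.874, 0.001, -0.0]
ft_force: [0.9, -0.8, -0.1]
grip_width: 0.0867
grip_force: 0.0
```

Run:
```python
from fit import *
cam('top')
im,P,*_=cam('wrist'); cv2.imwrite('pics/w4.png',im); o=monitor.get_obs(); print(o['position'],o['tool_rot'])
p=P.reshape(-1,3); p=p[np.isfinite(p[:,0])&(np.hypot(p[:,0]-.5215,p[:,1]+.356)<.13)]
def an(p,z0=.010):
    q=p[(p[:,2]>z0)&(p[:,2]<.035)]
    r=cv2.minAreaRect((q[:,:2]*1000).astype(np.float32)); b=cv2.boxPoints(r); d=max([b[1]-b[0],b[2]-b[1]],key=np.linalg.norm); d*=np.sign(d[1]); phi=np.arctan2(-d[0],d[1])
    D=q[:,:2]-np.array(r[0])/1000; t=D@[np.cos(phi),np.sin(phi)]; l=D@[-np.sin(phi),np.cos(phi)]
    print(len(q),np.round(r[0],1),np.round(r[1],1),'yaw',phi,'len pct',np.percentile(l*1000,[.5,99.5]).round(1),'wid pct',np.percentile(t*1000,[.5,99.5]).round(1))
    print([(int(k),round(float(np.median(q[(t*1000>=k)&(t*1000<k+4),2]))*1000,1)) for k in np.arange(-28,28,4)])
an(p)
_,T,*_=cam('top'); an(T[185:255,325:420].reshape(-1,3),.012)
_,S,*_=cam('scene'); S=S.reshape(-1,3); S=S[np.isfinite(S[:,0])&(np.hypot(S[:,0]-.5215,S[:,1]+.356)<.125)]; an(S,.012)
```

```text
[ 0.56062698 -0.40969677  0.30148232] [ 0.48801184  0.872836   -0.0009322   0.00094965]
6444 [ 519.7 -353.4] [ 56.  200.4] yaw 0.5558044 len pct [-98.8  99.1] wid pct [-27.6  27.7]
[(-28, 18.0), (-24, 19.0), (-20, 24.8), (-16, 25.9), (-12, 25.9), (-8, 26.0), (-4, 25.9), (0, 26.6), (4, 26.9), (8, 26.1), (12, 26.0), (16, 26.0), (20, 26.0), (24, 25.9)]
313 [ 552.2 -391.9] [ 41.1 104.8] yaw 0.55937546 len pct [-52.1  51.2] wid pct [-19.7  20.5]
[(-28, nan), (-24, 23.8), (-20, 25.0), (-16, 25.8), (-12, 25.6), (-8, 27.2), (-4, 26.6), (0, 25.8), (4, 26.0), (8, 26.6), (12, 26.3), (16, 25.6), (20, 25.3), (24, nan)]
1391 [ 521.7 -354.7] [ 58.4 201.1] yaw 0.5522779 len pct [-100.2   98.4] wid pct [-28.4  28.7]
[(-28, 18.6), (-24, 20.6), (-20, 25.4), (-16, 26.3), (-12, 26.4), (-8, 26.6), (-4, 26.5), (0, 27.1), (4, 27.1), (8, 26.5), (12, 26.3), (16, 26.2), (20, 26.0), (24, 23.4)]
  return _methods._mean(a, axis=axis, dtype=dtype,
  ret = ret.dtype.type(ret / rcount)
```

View pics/w4.png

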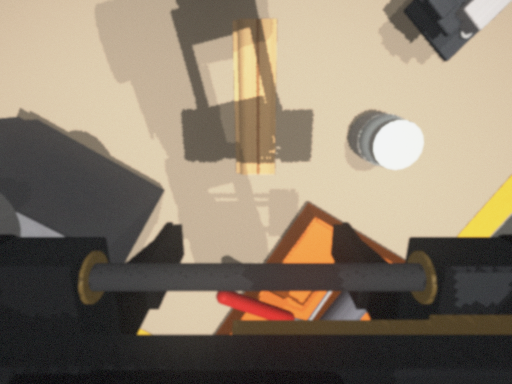

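Heights across the moulding put the step (18 mm) on its -x side at yaw 0.555, with its centre at (0.521,-0.355). In the picture it lies at (255,97), clear of the jar at (390,140) and the tray. I'll grasp it now.

Call:
{"name": "send_rows", "arguments": {
  "moves": [1,-2,2.6,-2,0,0,0,1,-4.1,5.2,-4,0,0,0,1,-4.1,5.2,-8,0,0,0,1,-4.1,5.2,-12,0,0,0,1,-4.1,5.2,-16,0,0,0]
}}

```text
time: 6.07
position: [0.5192, -0.3496, 0.1432]
tool_rot: [0.485, 0.874, 0.0, 0.001]
ft_force: [0.8, 0.3, 0.3]
grip_width: 0.087
grip_force: 0.0
```

Call:
{"name": "send_rows", "arguments": {
  "moves": [1,0,0,-3,0,0,0,1,0,0,-6,0,0,0,1,0,0,-9,0,0,0,1,0,0,-11,0,0,0,1,0,0,-12.5,0,0,0]
}}

```text
time: 6.48
position: [0.5182, -0.3491, 0.016]
tool_rot: [0.486, 0.874, 0.001, -0.002]
ft_force: [-0.6, -0.6, 0.8]
grip_width: 0.0873
grip_force: 0.0
```

Call:
{"name": "send_rows", "arguments": {
  "moves": [0.6,0,0,0,0,0,0,0.6,0,0,0,0,0,0,0.55,0,0,0,0,0,0,0.55,0,0,0,0,0,0,0.55,0,0,0,0,0,0],
  "grip_force": 20
}}

```text
time: 6.9
position: [0.5192, -0.3528, 0.0188]
tool_rot: [0.486, 0.874, -0.0, 0.001]
ft_force: [0.1, 0.2, -0.6]
grip_width: 0.0616
grip_force: 0.0
```

Call:
{"name": "send_rows", "arguments": {
  "moves": [0.5,0,0,0,0,0,0,0.5,0,0,0,0,0,0,0.5,0,0,0,0,0,0,0.5,0,0,0,0,0,0,0.5,0,0,0,0,0,0]
}}

```text
time: 7.32
position: [0.5191, -0.3531, 0.0186]
tool_rot: [0.487, 0.874, 0.0, 0.0]
ft_force: [0.2, 2.9, 5.5]
grip_width: 0.0561
grip_force: 20.0
```

Call:
{"name": "send_rows", "arguments": {
  "moves": [0.5,0,0,1,0,0,0,0.5,0,0,2.5,0,0,0,0.5,0,0,5,0,0,0,0.5,0,0,8,0,0,0,0.5,0,0,11,0,0,0]
}}

```text
time: 7.73
position: [0.5177, -0.3529, 0.128]
tool_rot: [0.487, 0.873, 0.0, -0.001]
ft_force: [0.8, 0.3, -2.1]
grip_width: 0.056
grip_force: 20.0
```

Call:
{"name": "send_rows", "arguments": {
  "moves": [0.5,0.4,1,2.5,0,0,-0.05,0.5,1.2,4,5,0,0,-0.15,0.5,2.2,7.5,7,0,0,-0.25,0.5,3.2,11,8,0,0,-0.35,0.5,4.2,14.5,8,0,0,-0.45]
}}

```text
time: 8.15
position: [0.562, -0.2081, 0.2109]
tool_rot: [0.672, 0.741, 0.0, 0.003]
ft_force: [0.7, -1.1, -2.2]
grip_width: 0.0556
grip_force: 20.0
```

Call:
{"name": "send_rows", "arguments": {
  "moves": [0.5,1.0,3.5,0,0,0,-0.1,0.5,2.0,7,0,0,0,-0.2,0.5,3,10.5,0,0,0,-0.28,0.5,4,14,0,0,0,-0.31,0.5,4.8,16.8,0,0,0,-0.31]
}}

```text
time: 8.57
position: [0.6084, -0.0377, 0.2076]
tool_rot: [0.776, 0.63, -0.0, -0.001]
ft_force: [0.1, -0.9, -1.0]
grip_width: 0.0555
grip_force: 20.0
```

Call:
{"name": "send_rows", "arguments": {
  "moves": [0.5,0.3,1,0,0,0,0,0.5,0.3,1.3,-2,0,0,0,0.5,0.3,1.3,-4,0,0,0,0.5,0.3,1.3,-5,0,0,0,0.5,0.3,1.3,-5,0,0,0]
}}

```text
time: 8.98
position: [0.6093, -0.0275, 0.1549]
tool_rot: [0.776, 0.63, -0.002, -0.003]
ft_force: [-0.9, -1.4, -1.9]
grip_width: 0.0555
grip_force: 20.0
```

```bash
cat > chk.py <<'E'
from fit import *
# moulding pose from scene+top cloud: points in a height band
def mould(n,z0,z1,c=(.614,-.03),rad=.125):
    Q=cam(n)[1].reshape(-1,3); q=Q[np.isfinite(Q[:,0])&(Q[:,2]>z0)&(Q[:,2]<z1)&(np.hypot(Q[:,0]-c[0],Q[:,1]-c[1])<rad)]
    L=loc(q,.6945,-.046,-.205)*1000
    r=cv2.minAreaRect((q[:,:2]*1000).astype(np.float32))
    print(n,len(q),'minrect',np.round(r[0],1),np.round(r[1],1),round(r[2],2),'local x',np.percentile(L[:,0],[.5,99.5]).round(1),'y',np.percentile(L[:,1],[.5,99.5]).round(1),'z',np.percentile(q[:,2]*1000,[2,50,98]).round(1))
    return q
E
python3 - <<'E'
from chk import *
for n in('scene','top'): mould(n,.145,.19)
im,P,*_=cam('scene'); cv2.imwrite('pics/s5.png',cv2.resize(im[130:300,170:350],(720,600))[:600])
o=monitor.get_obs(); print(o['position'],o['tool_rot'],o['ft_force'])
E
```

```text
scene 836 minrect [604.3 -29.3] [200.   69.7] 78.75 local x [-120.9  -57.2] y [-101.6   97.3] z [147.  162.2 167.1]
top 295 minrect [ 594.3 -110. ] [40.8 57.2] 76.94 local x [-112.8  -56.4] y [-102.7  -62.5] z [151.1 163.2 167.5]
[ 0.61221827 -0.02812416  0.15834073] [7.76363832e-01 6.30284804e-01 2.59464372e-04 4.47350491e-04] [-0.52008262  0.91382665 -1.87261735]
```

View pics/s5.png

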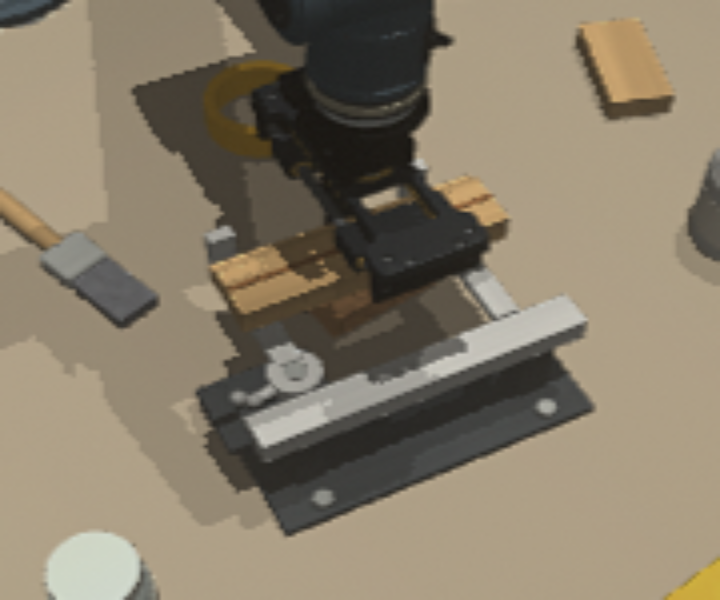

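The moulding hangs square over the arms, with its stepped edge (upper left side) towards the upturned ends. It is about 2.5 mm short in both x and y, so I'll correct that and lower it.

Call:
{"name": "send_rows", "arguments": {
  "moves": [0.5,0.3,0.2,-0.7,0,0,0,0.5,0.3,0.2,-1.4,0,0,0,0.5,0.3,0.2,-2.2,0,0,0,0.5,0.3,0.2,-3,0,0,0,0.5,0.3,0.2,-3,0,0,0]
}}

```text
time: 9.55
position: [0.6132, -0.025, 0.1255]
tool_rot: [0.776, 0.631, -0.001, -0.002]
ft_force: [-0.9, 0.3, -2.3]
grip_width: 0.0562
grip_force: 20.0
```

Run:
```python
from chk import *
for n in('scene','scene','top'): mould(n,.115,.145)
Z=[];
for k in range(6): cam('top'); o=monitor.get_obs(); Z.append(np.r_[o['position'],o['ft_force'][2]])
print(np.mean(Z,0),np.std(Z,0))
```

```text
scene 859 minrect [590.4 -22.4] [200.9 106.9] 78.05 local x [-159.9  -53.7] y [-98.3 100.8] z [117.2 132.5 136.5]
scene 868 minrect [589.1 -22.6] [200.4 109.8] 78.34 local x [-159.4  -53.3] y [-98.4 101.2] z [117.  133.2 137.2]
top 303 minrect [ 573.3 -101.2] [ 41.5 109.1] 77.47 local x [-161.3  -53.4] y [-99.5 -58.4] z [119.2 133.4 138.5]
[ 0.61502643 -0.02530716  0.12806584 -2.06895789] [4.62427701e-05 1.08002713e-05 1.20816894e-04 2.23108093e-01]
```

Call:
{"name": "send_rows", "arguments": {
  "moves": [0.5,0,-0.05,-0.3,0,0,0,0.5,0,-0.05,-0.6,0,0,0,0.5,0,-0.05,-0.8,0,0,0,0.5,0,-0.05,-0.8,0,0,0,0.5,0,-0.05,-0.8,0,0,0]
}}

```text
time: 10.42
position: [0.6145, -0.0257, 0.1194]
tool_rot: [0.776, 0.631, -0.0, -0.0]
ft_force: [1.1, 0.2, -2.9]
grip_width: 0.056
grip_force: 20.0
```

Call:
{"name": "send_rows", "arguments": {
  "moves": [0.5,0,0,-0.05,0,0,0,0.5,0,0,-0.1,0,0,0,0.5,0,0,-0.1,0,0,0]
}}

```text
time: 10.67
position: [0.6148, -0.0258, 0.1187]
tool_rot: [0.776, 0.631, 0.0, 0.0]
ft_force: [-1.1, 0.4, -2.0]
grip_width: 0.0561
grip_force: 20.0
```

Call:
{"name": "send_rows", "arguments": {
  "moves": [0.5,0,0,-0.05,0,0,0,0.5,0,0,-0.1,0,0,0,0.5,0,0,-0.1,0,0,0]
}}

```text
time: 10.92
position: [0.6148, -0.0258, 0.1186]
tool_rot: [0.776, 0.631, 0.0, 0.0]
ft_force: [-2.9, 0.8, 4.3]
grip_width: 0.0559
grip_force: 20.0
```

Call:
{"name": "send_rows", "arguments": {
  "moves": [0.5,0,0,-0.05,0,0,0,0.5,0,0,-0.05,0,0,0,0.5,0,0,-0.05,0,0,0]
}}

```text
time: 11.17
position: [0.6148, -0.0258, 0.1185]
tool_rot: [0.776, 0.631, 0.0, 0.0]
ft_force: [-3.0, 0.3, 9.3]
grip_width: 0.0559
grip_force: 20.0
```

Run:
```python
from chk import *
q=mould('scene',.09,.14); o=monitor.get_obs(); print(o['position'],o['ft_force'])
F=[]
for k in range(4): cam('top');F.append(monitor.get_obs()['ft_force'])
print(np.mean(F,0))
```

```text
scene 2007 minrect [621.3 -37.7] [218.  178.9] 78.34 local x [-157.4   15.5] y [-108.4   99.6] z [ 92.6 101.5 129.5]
[ 0.61484311 -0.02579145  0.11855214] [-3.52551808  0.44273473  8.21774653]
[-2.61323074  0.49829388  6.85219806]
```

Contact is made at about 8 N. I'll ease off and release.

Call:
{"name": "send_rows", "arguments": {
  "moves": [0.5,0,0,0.1,0,0,0,0.5,0,0,0.1,0,0,0,0.68,0,0,0.1,0,0,0,0.72,0,0,0.1,0,0,0,0.76,0,0,0.1,0,0,0],
  "grip_force": 5
}}

```text
time: 11.83
position: [0.6149, -0.0258, 0.118]
tool_rot: [0.776, 0.631, 0.0, 0.0]
ft_force: [0.4, 0.2, 0.3]
grip_width: 0.0627
grip_force: 0.0
```

Call:
{"name": "send_rows", "arguments": {
  "moves": [0.8,0,0,0,0,0,0,0.8,0,0,0,0,0,0,0.8,0,0,1,0,0,0,0.8,0,0,3,0,0,0,0.8,0,0,6,0,0,0]
}}

```text
time: 12.25
position: [0.6128, -0.0254, 0.1768]
tool_rot: [0.776, 0.631, -0.002, -0.002]
ft_force: [-0.4, -0.5, -0.0]
grip_width: 0.0697
grip_force: 0.0
```

Call:
{"name": "send_rows", "arguments": {
  "moves": [0.8,0,0,4,0,0,0,0.8,-2,0,8,0,0,0,0.8,-6,0,12,0,0,0,0.8,-10,0,15,0,0,0,0.8,-14,0,17,0,0,0]
}}

```text
time: 12.67
position: [0.4991, -0.026, 0.3364]
tool_rot: [0.776, 0.631, 0.001, 0.002]
ft_force: [0.4, -1.1, 0.8]
grip_width: 0.0694
grip_force: 0.0
```

Call:
{"name": "send_rows", "arguments": {
  "moves": [0.8,0,4,0,0,0,0,0.8,0,8,0,0,0,0,0.8,0,12,0,0,0,0,0.8,0,16,0,0,0,0,0.8,0,20,0,0,0,0]
}}

```text
time: 13.08
position: [0.4988, 0.1758, 0.3347]
tool_rot: [0.776, 0.63, 0.001, 0.0]
ft_force: [0.7, -0.3, 0.1]
grip_width: 0.0695
grip_force: 0.0
```

Run:
```python
from chk import *
for n in('scene','top'): mould(n,.112,.1275)
im,P,*_=cam('scene'); b,_,*_=cam('top')
for n,I in(('scene',P),):
    p=load(n,I); t=p[(p[:,2]>.092)&(p[:,2]<.108)]; np.save('pics/s6.npy',p)
def pts(n):
    Q=cam(n)[1].reshape(-1,3); Q=Q[np.isfinite(Q[:,0])]; L=loc(Q,.6945,-.046,-.205)*1000
    z=Q[:,2]*1000
    m=(z>108)&(abs(L[:,0]+82)<45)&(abs(L[:,1])<110)
    r=cv2.minAreaRect(L[m].astype(np.float32)); print(n,'mould',np.round(r[0],1),np.round(r[1],1),round(r[2],2),'z',np.median(z[m]),'by y',[round(float(np.median(z[m&(abs(L[:,1]-k)<15)])),1) for k in(-80,-40,0,40,80)],'by x',[round(float(np.median(z[m&(abs(L[:,0]-k)<4)])),1) for k in(-107,-100,-90,-80,-70,-60)])
    for nm,s in(('fixend',1),('braceend',-1)):
        e=(z>112)&(L[:,0]<-135)&(L[:,0]>-180)&(s*L[:,1]>55)&(s*L[:,1]<110); print(nm,e.sum(),L[e].mean(0).round(1), L[e].max(0).round(1))
    f=(z>92)&(z<106)&(abs(L[:,0])<25)&(abs(L[:,1])<115); print('rail x',np.percentile(L[f,0],[2,98]).round(1)); g=(z>92)&(z<106)&(abs(L[:,0])<14); print('rail y',np.percentile(L[g,1],[.5,99.5]).round(1))
for n in('top','scene'): pts(n)
cv2.imwrite('pics/f.png',np.hstack([cv2.resize(im[150:300,190:340],(400,400)),cv2.resize(b[110:230,210:330],(400,400))]))
```

```text
scene 1049 minrect [591.  -22.7] [201.5 111.7] 77.09 local x [-158.5  -51.8] y [-98.9 100.6] z [113.4 125.3 127.4]
top 1082 minrect [590.  -24.8] [200.2 110.6] 78.73 local x [-161.2  -52.3] y [-99.5  98.7] z [114.2 124.6 127.4]
top mould [-80.8  -0.5] [199.7  58.2] 89.82 z 125.22993274389505 by y [125.2, 125.2, 125.3, 125.5, 125.0] by x [117.3, 122.7, 125.8, 126.4, 126.0, 126.1]
fixend 36 [-157.3   77.3] [-149.7   87. ]
braceend 37 [-156.7  -77.1] [-149.7  -67.7]
rail x [-22.7  14.6]
rail y [-123.7  525.4]
scene mould [-80.5   1.2] [200.7  58.9] 89.79 z 125.77237262499663 by y [125.7, 125.6, 126.0, 125.7, 125.9] by x [118.2, 125.4, 126.0, 126.9, 126.3, 126.4]
fixend 45 [-153.3   77.5] [-148.4   87.8]
braceend 50 [-153.3  -77.3] [-148.6  -66.8]
rail x [-23.3  15.4]
rail y [-122.8  527.8]
```

View pics/f.png

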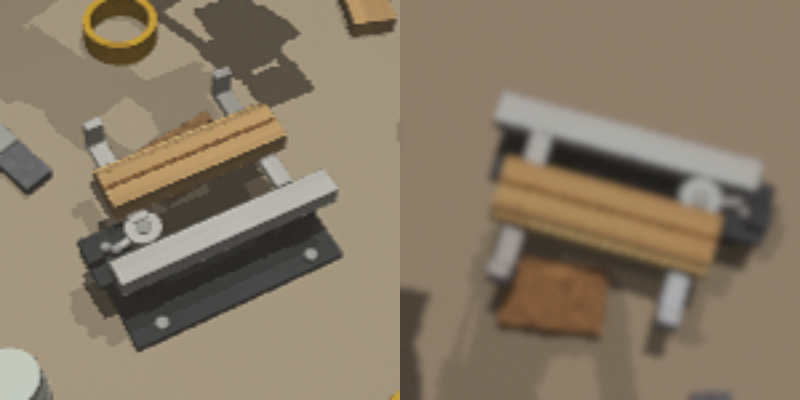

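The final crops show the moulding flat and square on both arms, stepped edge towards the upturned ends, and the brace parallel. The measured pose in the rest frame is x -80.7 mm (about 2 mm from midway), y about 0, and 0.2° off square.

```bash
python3 -c "
from rig import workorder; print(workorder.hand_in())"
```

```text
the job is handed in; nothing more can be done
None
```

The brace is swung out and seated at about 1.565 rad, and the moulding lies flat and released across both arms, stepped edge towards the upturned ends, about 2 mm from midway and 0.2° off square. Nothing else on the bench was handled, and the job is handed in (no verdict was returned).

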